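# Print the balance's start-of-shift zero slip

### The arm

A 6-joint arm with a two-finger parallel gripper is mounted at the origin on the work surface. World frame = base frame: x ahead of the robot, y to its left, z up, the work surface at z = 0. Lengths are in m, angles in rad, forces in N, time in s.
With the tool pointing down it reaches from about 0.325 to 0.9 m from the base axis. Payload 6.1 kg.
Tool frame: the origin (TCP) lies at the very end of the fingers, on their centre line; the grasp point (between the pads) lies 19 mm behind it; z points along the fingers, y is the line along which they close (so a half turn about z gives the same grasp; the last joint's range is limited). The gripper opens to 85 mm and grips with 20 to 120 N. Pads are 22 mm wide; open, the fingers measure 114 mm over their backs; the gripper's body (76 mm by 85 mm) begins 54 mm behind the grasp point. The pads swing forward as they close: fully open they stand 13 mm farther back than shut.
Start: joints at [-1.312, 0.22, 1.526, -0, 1.395, -0.126], TCP at [0.235, -0.579, 0.231] pointing down, gripper open.
Joint ranges: [-2.98, 2.98], [-0.91, 2.08], [0.09, 2.57], [-1.24, 4.39], [0.2, 2.65], [-2.68, 2.68]. Speed limits (rad/s): [2.57, 2.57, 3.01, 3.14, 3.14, 3.14].

### API

Orientations are given as a 3x3 rotation matrix whose columns are the frame's x, y, z axes.
In Python, from plant import monitor, optics, manip gives the robot as it stands.
- The arm moves only by the shell command python3 -m crank 'ROWS' [FORCE]. ROWS is text: rows parted by semicolons, each of 5 numbers parted by spaces: the finger opening in m, from 0 to 0.0854, then the shift along the tool's x, y, z in m, then the turn about the tool's z in degrees. In form: gripper tx ty tz turn; .... A call has 1 to 10 rows; each row is the pose to reach, as a shift and turn from the pose commanded when the call began, along the tool's axes at that moment; what a row does not reach only later rows make up. A row lasts 1/10 s, in which the tool goes at most 50 mm and 8.59 degrees, less where a joint would pass 70% of its speed; a pose out of reach is approached as far as the arm can. A call with a gripper value outside its range is refused whole. The fingers move at their own pace and stop on an object; FORCE is the grip in N (left out, the last holds). Time passes only in rows, so rows that repeat a pose let the fingers close. It gives the time, the measured TCP pose, the force, the opening and the grip force at its end, in the units of the state.
- monitor.sense(): the state, without advancing time (a new reading comes with each control period).
- optics.read_camera(name): name is "scene" or "top" or "wrist"; returns the picture (420x560x3 uint8, red, green, blue); there is no depth.
- optics.camera_info(name): a dict with "fx", "fy", "cx", "cy" (pixels), "cam_to_world" (4x4, takes a point from camera to world coordinates). Camera axes: x right, y down, z forward; pixel columns grow to the right and rows downward; lengths in m; the calibration is good to about 2 mm. A picture is of the moment at which its call begins: read the wrist's pose just before it. camera_info takes no time and is no camera call; for the wrist camera it gives the pose at the moment of the call.
- manip.finish_job(): hands the job in; it is judged then, once.
The state is a dict: "t": time; "qpos": joint angles; "qvel": joint speeds; "effort": joint torques, N m; "ee_pos": TCP position; "ee_rot": TCP orientation; "wrist_force": force on the tool from outside, world axes, zero at the start; "wrist_torque": the same for the moment, N m; "opening": finger opening in m; "grip_force": force on a finger pad.
Only numpy, scipy, OpenCV 4.12 (cv2) and the standard library are available. Lean on these libraries where they do the work, as an engineer would, in place of code of your own. Each camera call takes 0.05 s, during which the arm holds its last target. There are 200 camera calls.

### The job

Print the start-of-shift zero slip from the balance, with a fingertip and without grasping anything: first gently push the label printer's open top cover fully shut. Then, on the balance, lightly tap three keys one after the other, each until it clicks down, and let each come up again: the round on key at the left end, then the long zero bar in the middle, then the square print key at the right end. Do not press the two small keys in between, do not shove or pick up anything, and leave the dish on the pan, the jars and the other small things where they are.

Things in the scene. Friction and masses are not known exactly. Their poses are not given: they have to be found in the camera images.
- balance: light grey balance, 210 mm wide, 300 mm deep, fixed. Origin: centre of its underside; x from its front (keys, robot side) to its back, y to a user's left, z up. Five keys in a row along y, 122 mm before the origin, 6 mm proud of a flat deck 50 mm above the bench (97 to 147 mm before the origin). Behind the deck a display rises to 78 mm; pan (136 mm across, 86 mm high) 60 mm behind the origin.
- key_on_top (a point): centre of the top face of the balance's round key at the left end (on), 22 mm across, 82 mm left of the middle of the row; left and right as seen from the robot's side of the balance. The top is 56 mm above the bench when up and sinks with the key. Axes as the balance's.
- key_on (a joint): how far that key is pressed down, m: 0 up, 0.004 at its stop. Springs back by itself; needs about 1 N to start, 4 N at 2 mm and 7.5 N at its stop. A press counts from 2 mm.
- key_mode_top (a point): centre of the top face of the balance's small narrow key (mode), 13 mm wide and 9 mm deep, 47 mm left of the middle; left and right as seen from the robot's side of the balance. The top is 56 mm above the bench when up and sinks with the key. Axes as the balance's.
- key_mode (a joint): how far that key is pressed down, m: 0 up, 0.004 at its stop. Springs back by itself; needs about 1 N to start, 4 N at 2 mm and 7.5 N at its stop. Never to be pressed.
- key_zero_top (a point): centre of the top face of the balance's long bar key in the middle of the row (zero), 46 mm wide and 18 mm deep; left and right as seen from the robot's side of the balance. The top is 56 mm above the bench when up and sinks with the key. Axes as the balance's.
- key_zero (a joint): how far that key is pressed down, m: 0 up, 0.004 at its stop. Springs back by itself; needs about 1 N to start, 4 N at 2 mm and 7.5 N at its stop. A press counts from 2 mm.
- key_menu_top (a point): centre of the top face of the balance's small narrow key (menu), 13 mm wide and 9 mm deep, 47 mm right of the middle; left and right as seen from the robot's side of the balance. The top is 56 mm above the bench when up and sinks with the key. Axes as the balance's.
- key_menu (a joint): how far that key is pressed down, m: 0 up, 0.004 at its stop. Springs back by itself; needs about 1 N to start, 4 N at 2 mm and 7.5 N at its stop. Never to be pressed.
- key_print_top (a point): centre of the top face of the balance's square key at the right end (print), 21 mm by 21 mm, 82 mm right of the middle; left and right as seen from the robot's side of the balance. The top is 56 mm above the bench when up and sinks with the key. Axes as the balance's.
- key_print (a joint): how far that key is pressed down, m: 0 up, 0.004 at its stop. Springs back by itself; needs about 1 N to start, 4 N at 2 mm and 7.5 N at its stop. A press counts from 2 mm.
- printer: compact dark grey label printer standing loose on the bench, 190 mm deep (x), 130 mm wide (y), 97 mm high with the cover shut, about 1 kg. Origin: centre of its underside; x from its front (paper slot, towards the robot) to its back, y to its left, z up.
- cover_hinge (a point): middle of the hinge axis of the printer's top cover, at the printer's back edge: 86 mm behind the printer's origin, 88 mm above the bench; the axis runs along the printer's y. Axes as the printer's.
- cover_edge (a point): middle of the free front edge of the printer's top cover, on its upper face. The cover is a flat plate 130 mm wide, 8 mm thick, reaching 128 mm from the hinge axis to the free edge; its upper face is 9 mm above the hinge axis when shut, so 97 mm above the bench.
- cover (a joint): opening angle of the printer's cover, rad: 0 fully shut (lying flat on the printer), growing as its front edge rises; starts between 0.4 and 0.8. It turns with light friction (a push of 1 to 3 N), stays where it is left and does not spring back.
- dish: shallow aluminium weighing dish, 72 mm across, 12 mm high, lying loose on the balance's pan. Origin: centre of its underside. Leave it.
- spare_roll: white spare label roll standing on end in front of the printer, 56 mm across, 58 mm high; origin: centre of its underside. Leave it.
- marker: marker pen lying on the bench, 130 mm long, 14 mm thick; origin: under its middle, x along it. Leave it.
- scoop: steel spoon lying on the bench, about 160 mm long; origin under its middle, x along it. Leave it.
- jar0: amber specimen jar with white cap, 54 mm across, 74 mm high, standing in front of the printer; origin: centre of its underside. Leave it.
- jar1: amber specimen jar with white cap, 54 mm across, 74 mm high, standing in front of the balance, to the right; origin: centre of its underside. Leave it.
- jar2: amber specimen jar with white cap, 54 mm across, 74 mm high, standing in front of the balance, to the left; origin: centre of its underside. Leave it.
Things that resemble listed ones, but are neither listed nor needed, are in the scene too. What is shaped like the printer but blue is not meant.

How it is judged:
By the outcome, as a careful person would: the job done as asked, in the order asked, and still so for the second after the job is handed in, with the robot touching nothing.
It also fails if it takes over 54 s, if anything falls off the work surface, if the arm or the gripper's body presses on something with over 40 N, if the wrist force passes 120 N, or if a joint passes its speed limit or range.

## Working session

There is one attempt and no reset: what is moved stays moved. The work goes in short steps, Python scripts to look and compute and a shell command to move; the robot and the scene stay as the last step left them, time stands still between calls to the robot, and variables do not carry over. Pictures are saved under pics/ and viewed, at most 10 in all, crops included, and the job is handed in when it is done.

```bash
mkdir -p pics; ls
python3 - <<'E'
from plant import monitor, optics
import cv2, numpy as np
s=monitor.sense()
print(s['t'],s['ee_pos'],np.round(s['ee_rot'],3).tolist(),s['opening'],s['wrist_force'])
for n in ["scene","top"]:
    im=optics.read_camera(n); cv2.imwrite(f"pics/{n}0.png",im[:,:,::-1])
    i=optics.camera_info(n); print(n,i['fx'],i['cx'],i['cy'],np.round(i['cam_to_world'],3).tolist())
E
```

```text
pics
0.0 [ 0.23444946 -0.5786999   0.23017771] [[0.927, 0.375, -0.001], [0.375, -0.927, 0.002], [0.0, -0.002, -1.0]] 0.08509391319649531 [ 0.75422733 -0.66012253 -0.66650964]
scene 484.3293136377651 282.28578630149855 216.97966903426862 [[-0.673, 0.542, -0.503, 1.298], [0.739, 0.481, -0.472, 0.62], [-0.014, -0.69, -0.724, 1.213], [0.0, 0.0, 0.0, 1.0]]
top 436.6766352740917 277.5948927881004 215.3959363304288 [[-0.009, -0.988, 0.155, 0.302], [-1.0, 0.011, 0.011, -0.129], [-0.013, -0.155, -0.988, 1.484], [0.0, 0.0, 0.0, 1.0]]
```

View pics/scene0.png

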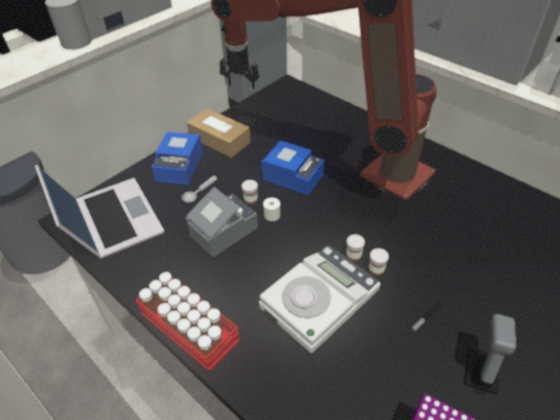

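View pics/top0.png

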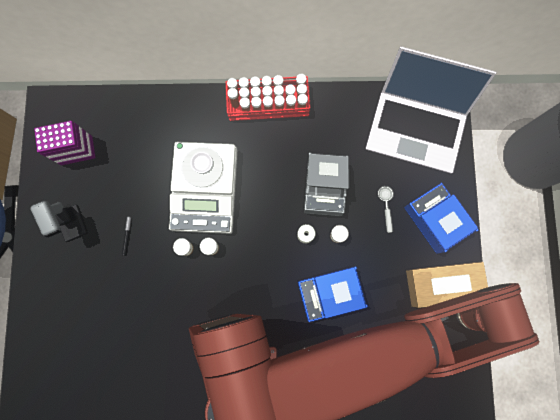

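The dark grey printer at top px (327,185) is the one meant. The two blue ones at (333,294) and (442,217) are excluded by colour. The balance is at (202,188), with its keys at row ~226. I'll enlarge both to confirm.

```bash
cat > h.py <<'E'
import numpy as np, cv2
from plant import monitor, optics
def cast(n,u,v,z,i=None):
    i=i or optics.camera_info(n); T=np.array(i['cam_to_world'])
    d=T[:3,:3]@np.array([(u-i['cx'])/i['fx'],(v-i['cy'])/i['fy'],1]); o=T[:3,3]
    return o+d*(z-o[2])/d[2]
def proj(n,p,i=None):
    i=i or optics.camera_info(n); T=np.array(i['cam_to_world'])
    q=T[:3,:3].T@(np.array(p)-T[:3,3]); return np.array([i['fx']*q[0]/q[2]+i['cx'],i['fy']*q[1]/q[2]+i['cy']])
E
python3 - <<'E'
import cv2,numpy as np
im=cv2.imread('pics/top0.png')
a=cv2.resize(im[135:265,160:250],None,fx=4.4,fy=4.4,interpolation=cv2.INTER_CUBIC)
b=cv2.resize(im[135:265,285:375],None,fx=4.4,fy=4.4,interpolation=cv2.INTER_CUBIC)
cv2.imwrite('pics/crop1.png',np.hstack([a,b]))
from h import *
print('printer approx',cast('top',327,185,.09),'balance',cast('top',202,226,.056))
# balance bright mask
g=im.min(2); m=(g>120).astype('uint8')
cs,_=cv2.findContours(m[130:245,160:250],cv2.RETR_EXTERNAL,cv2.CHAIN_APPROX_SIMPLE,offset=(160,130))
for c in cs:
    if cv2.contourArea(c)>100: print(cv2.contourArea(c),cv2.minAreaRect(c))
E
```

```text
printer approx [ 0.62024989 -0.27547837  0.09      ] balance [0.49413723 0.13714375 0.056     ]
5532.5 ((202.2996063232422, 186.70623779296875), (64.31201934814453, 90.32376098632812), 3.5763344764709473)
```

View pics/crop1.png

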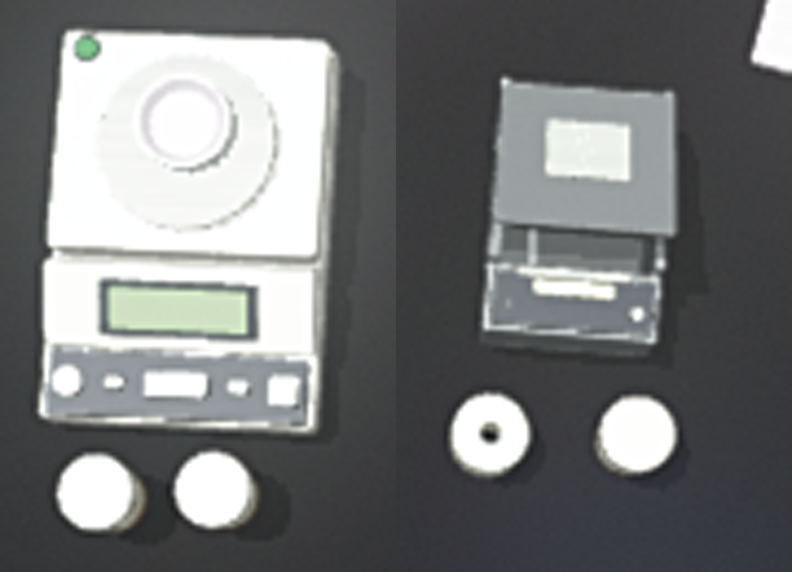

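The enlarged crop confirms both objects. On the balance, in composite px: round on key (67,380), mode (114,381), zero bar (176,384), menu (238,387), square print key (283,390). The printer is grey, with its cover open: hinge edge at (502–674, ~86) and free edge at (496–675, ~227). The roll and jar0 stand in front of it. Next I'll measure these and get a scene crop of the printer for a second view.

Run:
```python
from h import *
im=cv2.imread('pics/top0.png'); 
# keys: bright blobs in the deck
g=im.min(2).astype(float)
big=cv2.resize(im[212:236,166:236],None,fx=8,fy=8,interpolation=cv2.INTER_LINEAR).min(2)
m=(big>175).astype('uint8'); n,l,st,ce=cv2.connectedComponentsWithStats(m)
K=[]
for s,c in zip(st[1:],ce[1:]):
    if s[4]>100:
        u,v=(c[0]+.5)/8+166-.5,(c[1]+.5)/8+212-.5; print(s[4]/64,s[2]/8,s[3]/8,(round(u,2),round(v,2)),np.round(cast('top',u,v,.056),4))
# printer cover corners top
P=lambda x,y:((x-396+.5)/4.4+285-.5,(y+.5)/4.4+135-.5)
th=None
for a,b in [((502,80),(674,93))]:
    h1=cast('top',*P(*a),.096);h2=cast('top',*P(*b),.096); print('hinge',h1,h2,np.linalg.norm(h1-h2))
H=(h1+h2)/2; e=(h2-h1)/np.linalg.norm(h2-h1); back=np.array([-e[1],e[0],0]); print('yaw',np.degrees(np.arctan2(back[1],back[0])))
for th in np.arange(.3,.95,.1):
    hing=H-back*.009*np.sin(th); 
    E=hing+.128*(-back*np.cos(th)+[0,0,np.sin(th)])+.009*(back*np.sin(th)+[0,0,np.cos(th)]); E[2]=.088+.128*np.sin(th)+.009*np.cos(th)
    print(round(th,1),np.round(E,4),'top px',proj('top',E),'scene',proj('scene',E))
print('meas mid', P(585.5,227))
sc=cv2.imread('pics/scene0.png'); cv2.imwrite('pics/crop2.png',cv2.resize(sc[175:260,175:290],None,fx=6,fy=6,interpolation=cv2.INTER_CUBIC))
```

```text
319.890625 63.375 20.875 (np.float64(200.4), np.float64(216.14)) [0.5272 0.1431 0.056 ]
85.71875 14.75 6.625 (np.float64(199.27), np.float64(221.73)) [0.5085 0.1465 0.056 ]
12.140625 4.625 3.125 (np.float64(185.23), np.float64(221.24)) [0.5106 0.1931 0.056 ]
49.3125 7.75 7.375 (np.float64(223.82), np.float64(223.17)) [0.5028 0.065  0.056 ]
15.84375 5.125 4.0 (np.float64(213.51), np.float64(222.44)) [0.5056 0.0992 0.056 ]
17.5625 14.5 1.625 (np.float64(190.37), np.float64(229.89)) [0.4816 0.1754 0.056 ]
20.65625 18.125 1.625 (np.float64(213.09), np.float64(230.91)) [0.4774 0.1002 0.056 ]
hinge [ 0.72795848 -0.21761114  0.096     ] [ 0.71630552 -0.34557358  0.096     ] 0.12849193583052398
yaw -5.203316632222552
0.3 [ 0.6004 -0.2705  0.1344] top px [326.98434955 188.02422795] scene [228.05732156 197.66661209]
0.4 [ 0.6047 -0.2709  0.1461] top px [327.44596383 185.84504579] scene [226.62101259 195.68035223]
0.5 [ 0.6103 -0.2714  0.1573] top px [327.92041695 183.30423638] scene [224.88809009 193.97665081]
0.6 [ 0.6169 -0.272   0.1677] top px [328.40235574 180.42387894] scene [222.86963218 192.57838282]
0.7 [ 0.6246 -0.2727  0.1773] top px [328.88609887 177.23181916] scene [220.58016842 191.50620335]
0.8 [ 0.6333 -0.2735  0.1861] top px [329.36572573 173.76151693] scene [218.03778581 190.77809756]
0.9 [ 0.6429 -0.2744  0.1939] top px [329.83518076 170.0517149 ] scene [215.2641767  190.40891953]
meas mid (327.6818181818182, 186.20454545454544)
```

View pics/crop2.png

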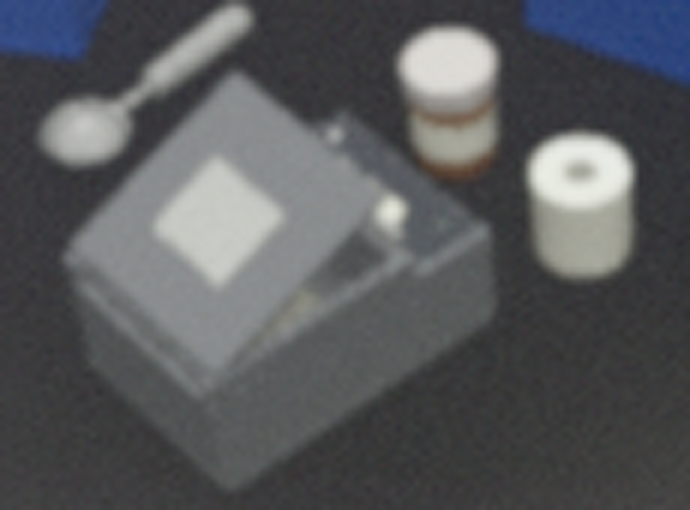

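The two views agree. The cover angle is about 0.40 and its width measures 128 mm against 130 mm given. The free edge is at about (0.605, -0.271, 0.146). The printer is yawed -5° and the balance about -4°; zero to print measures 81.7 mm (82 given) and zero to mode 46.6 mm (47 given). I'll close the fingers, align, and go above the cover edge at (0.6225, -0.2725, 0.23).

```bash
python3 -m crank '0 0.03 -0.01 0 5; 0 0.07 -0.02 0 10; 0 0.12 -0.035 0 15; 0 0.17 -0.05 0 20; 0 0.22 -0.064 0 26.6; 0 0.27 -0.079 0 26.6; 0 0.32 -0.093 0 26.6; 0 0.37 -0.108 0 26.6; 0 0.42 -0.122 0 26.6; 0 0.4745 -0.138 0 26.6' 20
```

```text
t: 1.1
ee_pos: [0.607, -0.2848, 0.2308]
ee_rot: [[0.997, -0.079, -0.001], [-0.079, -0.997, 0.0], [-0.001, -0.0, -1.0]]
wrist_force: [-0.4, -1.1, 0.3]
opening: -0.0002
grip_force: 0.0
```

```bash
python3 -m crank '0 0 0 0.01 0;0 0 0 0.02 0;0 0 0 0.02 0'
python3 - <<'E'
from h import *
s=monitor.sense(); print(s['ee_pos'],s['wrist_force'])
i=optics.camera_info('wrist'); im=optics.read_camera('wrist')
cv2.imwrite('pics/w1.png',im[:,:,::-1]); T=np.array(i['cam_to_world']); print(np.round(T,3).tolist(),i['fx'])
print('tip',proj('wrist',s['ee_pos'],i),'edge',proj('wrist',[.605,-.271,.146],i),'hinge',proj('wrist',[.722,-.2816,.096],i))
E
```

```text
t: 1.4
ee_pos: [0.6039, -0.2863, 0.2082]
ee_rot: [[0.997, -0.08, -0.005], [-0.08, -0.997, 0.002], [-0.005, -0.002, -1.0]]
wrist_force: [-1.1, -0.1, -0.7]
opening: -0.0
grip_force: 0.0
[ 0.60386738 -0.28633089  0.20816847] [-1.079468  -0.0899267 -0.7316172]
[[-0.079, -0.95, -0.302, 0.68], [-0.997, 0.075, 0.026, -0.293], [-0.002, 0.303, -0.953, 0.35], [0.0, 0.0, 0.0, 1.0]] 335.3835182111143
tip [280.93278699 278.11573987] edge [257.42463691 232.07342849] hinge [260.73867192  45.6858028 ]
```

View pics/w1.png

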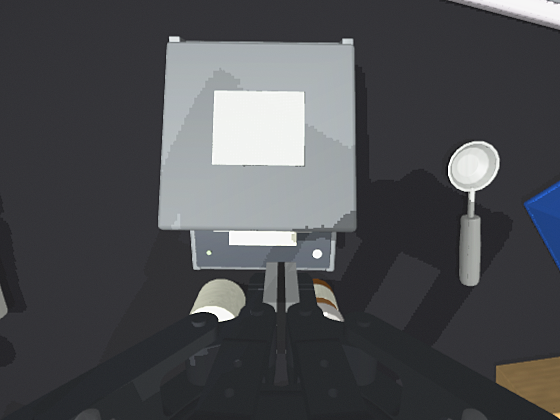

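The wrist view shows the cover's free edge at row 229, cols 159–355 (mid 257), against a predicted (257,232). The hinge edge is at row 43, predicted 46, so they agree to about 2 mm. I'll move over the contact point and lower to 0.165.

```bash
python3 -m crank '0 0.009 -0.008 0 0; 0 0.0185 -0.0153 0.01 0; 0 0.0185 -0.0153 0.025 0; 0 0.0185 -0.0153 0.038 0; 0 0.0185 -0.0153 0.043 0; 0 0.0185 -0.0153 0.043 0'
```

```text
t: 2.05
ee_pos: [0.6243, -0.2723, 0.166]
ee_rot: [[0.997, -0.08, -0.003], [-0.08, -0.997, 0.002], [-0.003, -0.001, -1.0]]
wrist_force: [-0.6, -0.8, -0.8]
opening: -0.0001
grip_force: 0.0
```

```bash
python3 -m crank '0 0 0 0.004 0; 0 0 0 0.008 0; 0 0 0 0.012 0; 0 0 0 0.016 0; 0 0 0 0.020 0; 0 0 0 0.024 0; 0 0 0 0.028 0; 0 0 0 0.032 0; 0 0 0 0.036 0; 0 0 0 0.040 0'
```

```text
t: 3.05
ee_pos: [0.6255, -0.2727, 0.128]
ee_rot: [[0.997, -0.079, 0.0], [-0.079, -0.997, -0.0], [0.0, -0.0, -1.0]]
wrist_force: [-0.3, -0.5, 1.5]
opening: 0.0004
grip_force: 0.3
```

```bash
python3 -m crank '0 0 0 0.004 0; 0 0 0 0.008 0; 0 0 0 0.012 0; 0 0 0 0.016 0; 0 0 0 0.019 0; 0 0 0 0.022 0; 0 0 0 0.024 0; 0 0 0 0.025 0; 0 0 0 0.025 0'
```

```text
t: 3.95
ee_pos: [0.6255, -0.2727, 0.1031]
ee_rot: [[0.997, -0.079, -0.0], [-0.079, -0.997, 0.0], [-0.0, -0.0, -1.0]]
wrist_force: [-0.7, 0.5, 0.3]
opening: 0.0001
grip_force: 0.0
```

```bash
python3 -m crank '0 0 0 0.001 0; 0 0 0 0.002 0; 0 0 0 0.003 0; 0 0 0 0.004 0; 0 0 0 0.005 0;0 0 0 0.005 0'
```

```text
t: 4.55
ee_pos: [0.6254, -0.2727, 0.0981]
ee_rot: [[0.997, -0.079, -0.0], [-0.079, -0.997, 0.0], [-0.0, -0.0, -1.0]]
wrist_force: [-0.4, 0.9, -0.6]
opening: -0.0002
grip_force: 0.0
```

```bash
python3 -m crank '0 0 0 0.0005 0; 0 0 0 0.001 0; 0 0 0 0.0015 0;0 0 0 0.0015 0'
```

```text
t: 4.95
ee_pos: [0.6255, -0.2728, 0.0971]
ee_rot: [[0.997, -0.079, 0.0], [-0.079, -0.997, -0.0], [0.0, 0.0, -1.0]]
wrist_force: [-0.4, 0.8, 2.4]
opening: -0.0
grip_force: 1.2
```

```bash
python3 -m crank '0 0 0 0.0005 0; 0 0 0 0.001 0; 0 0 0 0.001 0'
```

```text
t: 5.25
ee_pos: [0.6255, -0.2728, 0.0969]
ee_rot: [[0.997, -0.079, 0.0], [-0.079, -0.997, -0.0], [0.0, 0.0, -1.0]]
wrist_force: [-4.4, 0.5, 7.5]
opening: -0.0002
grip_force: 3.6
```

The force rises to 7.5 N at z=0.0969, so the cover is shut at its stop. I'll lift straight up and go to a viewing pose before the keys.

```bash
python3 -m crank '0 0 0 -0.02 0; 0 0 0 -0.06 0; 0 0 0 -0.1 0; 0 -0.03 -0.045 -0.105 0; 0 -0.05 -0.09 -0.105 0; 0 -0.07 -0.13 -0.105 0; 0 -0.09 -0.175 -0.105 0; 0 -0.11 -0.22 -0.105 0; 0 -0.13 -0.265 -0.105 0; 0 -0.15 -0.305 -0.105 0'; python3 -m crank '0 -0.02 -0.04 0 0; 0 -0.035 -0.08 0 0;0 -0.048 -0.1035 0 0;0 -0.048 -0.1035 0 0;0 -0.048 -0.1035 0 0'
python3 - <<'E'
from h import *
s=monitor.sense(); print(s['ee_pos'],s['wrist_force'])
i=optics.camera_info('wrist'); im=optics.read_camera('wrist'); sc=optics.read_camera('scene'); tp=optics.read_camera('top')
print('pred zero/on/print',[proj('wrist',p,i).round(1).tolist() for p in ([.5085,.1465,.056],[.5142,.228,.056],[.5028,.065,.056])])
a=im[:,:,::-1]; b=cv2.resize(sc[165:265,170:290,::-1],(240,200),interpolation=3); c=cv2.resize(tp[140:250,290:370,::-1],(240,330),interpolation=3)
cv2.imwrite('pics/w2raw.png',a); np.save('w2.npy',i)
r=np.zeros((550,240,3),'uint8'); r[:200]=b; r[200:530]=c
o=np.zeros((550,800,3),'uint8'); o[:420,:560]=a; o[:,560:]=r; cv2.imwrite('pics/w2.png',o)
E
```

```text
t: 6.25
ee_pos: [0.4993, 0.0452, 0.2008]
ee_rot: [[0.997, -0.079, 0.001], [-0.079, -0.997, 0.0], [0.001, -0.0, -1.0]]
wrist_force: [1.0, -0.4, 0.6]
opening: -0.0003
grip_force: 0.0
t: 6.75
ee_pos: [0.4605, 0.1506, 0.2009]
ee_rot: [[0.997, -0.078, 0.001], [-0.078, -0.997, -0.0], [0.001, 0.0, -1.0]]
wrist_force: [0.6, -0.0, -0.3]
opening: -0.0001
grip_force: 0.0
[0.46051934 0.15055621 0.20085268] [ 0.56563669 -0.01718253 -0.34039885]
pred zero/on/print [[281.3, 144.6], [184.3, 145.3], [378.4, 143.9]]
```

View pics/w2.png

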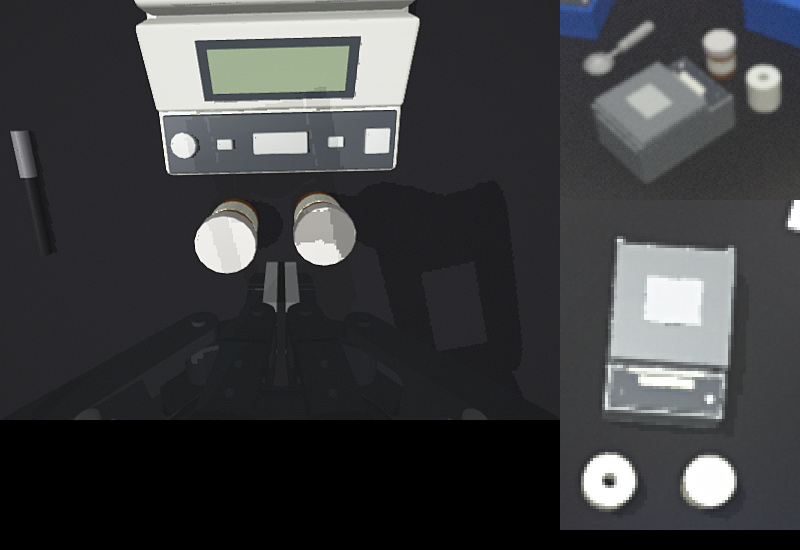

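The cover lies flat in both views, and the printer, roll and jar have not moved. In the wrist view the keys are on (184,145), mode (225,144), zero (281,143), menu (336,142), print (377,141). Predicted were (184,145), (281,145) and (378,144), so they agree within 2.5 mm. Now over the on key.

```bash
python3 -m crank '0 0.02 -0.035 0 0; 0 0.0475 -0.0814 0 0; 0 0.0475 -0.0814 0.03 0; 0 0.0475 -0.0814 0.07 0; 0 0.0475 -0.0814 0.1 0; 0 0.0475 -0.0814 0.12 0; 0 0.0475 -0.0814 0.13 0; 0 0.0475 -0.0814 0.135 0; 0 0.0475 -0.0814 0.135 0'
python3 - <<'E'
from h import *
i=np.load('w2.npy',allow_pickle=True).item()
for u,v in [(184,145),(281,143),(377,140.5)]: print(cast('wrist',u,v,.056,i))
E
```

```text
t: 7.8
ee_pos: [0.5148, 0.2271, 0.0659]
ee_rot: [[0.997, -0.08, 0.0], [-0.08, -0.997, 0.0], [0.0, -0.0, -1.0]]
wrist_force: [-0.5, -0.9, 0.6]
opening: 0.0
grip_force: 0.0
[0.51449642 0.22823471 0.056     ]
[0.50987388 0.14665758 0.056     ]
[0.50574472 0.06621206 0.056     ]
```

```bash
python3 -m crank '0 0 0 0.004 0; 0 0 0 0.008 0; 0 0 0 0.010 0; 0 0 0 0.012 0; 0 0 0 0.013 0; 0 0 0 0.013 0; 0 0 0 0.013 0'
```

```text
t: 8.5
ee_pos: [0.5147, 0.2277, 0.0534]
ee_rot: [[0.997, -0.079, 0.001], [-0.079, -0.997, 0.0], [0.001, -0.0, -1.0]]
wrist_force: [-0.6, -1.1, 5.0]
opening: 0.0001
grip_force: 2.6
```

```bash
python3 -m crank '0 0 0 0.0005 0; 0 0 0 0.001 0; 0 0 0 0.001 0'
```

```text
t: 8.8
ee_pos: [0.5147, 0.2277, 0.0525]
ee_rot: [[0.997, -0.079, 0.001], [-0.079, -0.997, 0.0], [0.001, -0.0, -1.0]]
wrist_force: [-1.5, -1.8, 5.9]
opening: -0.0
grip_force: 3.2
```

```bash
python3 -m crank '0 0 0 -0.01 0; 0 0 0 -0.03 0; 0 0 0 -0.03 0; 0 0.0005 0.03 -0.03 0; 0 0.0015 0.06 -0.03 0; 0 0.0015 0.081 -0.03 0; 0 0.0015 0.081 -0.03 0; 0 0.0015 0.081 -0.02 0; 0 0.0015 0.081 -0.014 0; 0 0.0015 0.081 -0.014 0'
```

```text
t: 9.8
ee_pos: [0.508, 0.1473, 0.0639]
ee_rot: [[0.997, -0.078, -0.003], [-0.078, -0.997, -0.0], [-0.003, 0.0, -1.0]]
wrist_force: [-0.2, -0.4, 0.5]
opening: 0.0
grip_force: 0.0
```

```bash
python3 -m crank '0 0.001 0 0.003 0; 0 0.001 0 0.006 0; 0 0.001 0 0.009 0; 0 0.001 0 0.011 0; 0 0.001 0 0.012 0; 0 0.001 0 0.012 0; 0 0.001 0 0.012 0'
```

```text
t: 10.5
ee_pos: [0.5105, 0.1469, 0.0541]
ee_rot: [[0.997, -0.079, 0.0], [-0.079, -0.997, 0.0], [0.0, -0.0, -1.0]]
wrist_force: [-1.4, 1.9, 4.1]
opening: -0.0002
grip_force: 2.0
```

```bash
python3 -m crank '0 0 0 0.0007 0; 0 0 0 0.0014 0; 0 0 0 0.0018 0; 0 0 0 0.0018 0'
```

```text
t: 10.9
ee_pos: [0.5105, 0.1468, 0.0524]
ee_rot: [[0.997, -0.079, 0.0], [-0.079, -0.997, 0.0], [0.0, -0.0, -1.0]]
wrist_force: [-3.1, 1.0, 6.2]
opening: -0.0003
grip_force: 3.3
```

```bash
python3 -m crank '0 0 0 -0.01 0; 0 0 0 -0.03 0; 0 0 0 -0.03 0; 0 0.0005 0.03 -0.03 0; 0 0.0015 0.06 -0.03 0; 0 0.0015 0.081 -0.03 0; 0 0.0015 0.081 -0.03 0; 0 0.0015 0.081 -0.02 0; 0 0.0015 0.081 -0.014 0; 0 0.0015 0.081 -0.014 0'; python3 -m crank '0 0 0 0.003 0; 0 0 0 0.006 0; 0 0 0 0.009 0; 0 0 0 0.011 0; 0 0 0 0.012 0; 0 0 0 0.012 0; 0 0 0 0.012 0'
```

```text
t: 11.9
ee_pos: [0.5041, 0.0665, 0.0641]
ee_rot: [[0.997, -0.078, -0.003], [-0.078, -0.997, 0.0], [-0.003, 0.0, -1.0]]
wrist_force: [-0.3, 0.7, 0.7]
opening: 0.0004
grip_force: 0.0
t: 12.6
ee_pos: [0.5055, 0.0659, 0.0543]
ee_rot: [[0.997, -0.079, 0.0], [-0.079, -0.997, 0.0], [0.0, -0.0, -1.0]]
wrist_force: [-1.7, 2.6, 4.3]
opening: -0.0002
grip_force: 1.8
```

```bash
python3 -m crank '0 0 0 0.0007 0; 0 0 0 0.0014 0; 0 0 0 0.0018 0; 0 0 0 0.0018 0'; python3 -m crank '0 0 0 -0.01 0; 0 0 0 -0.03 0; 0 0 0 -0.07 0; 0 0 0 -0.11 0; 0 -0.02 0 -0.148 0; 0 -0.046 0 -0.148 0; 0 -0.046 -0.04 -0.148 0; 0 -0.046 -0.08 -0.148 0; 0 -0.046 -0.08 -0.148 0; 0 -0.046 -0.08 -0.148 0'
python3 - <<'E'
from h import *
s=monitor.sense(); print(s['ee_pos'],s['wrist_force'],s['qvel'].round(3) if hasattr(s['qvel'],'round') else s['qvel'])
a=optics.read_camera('wrist')[:,:,::-1]; tp=optics.read_camera('top')[:,:,::-1]
o=np.zeros((420,800,3),'uint8'); o[:,:560]=a; o[:330,560:]=cv2.resize(tp[140:250,290:370],(240,330),interpolation=3); cv2.imwrite('pics/w3.png',o)
E
```

```text
t: 13.0
ee_pos: [0.5056, 0.0659, 0.0525]
ee_rot: [[0.997, -0.079, 0.0], [-0.079, -0.997, 0.0], [0.0, -0.0, -1.0]]
wrist_force: [-2.1, 2.2, 7.0]
opening: -0.0001
grip_force: 3.2
t: 14.0
ee_pos: [0.4659, 0.1495, 0.2004]
ee_rot: [[0.997, -0.077, 0.0], [-0.077, -0.997, -0.001], [0.0, 0.001, -1.0]]
wrist_force: [-0.3, -0.4, -0.3]
opening: 0.0
grip_force: 0.0
[0.4658792  0.14946579 0.20036378] [-0.29163246 -0.44064633 -0.34005588] [-0.032 -0.001  0.009 -0.003  0.002 -0.007]
```

View pics/w3.png

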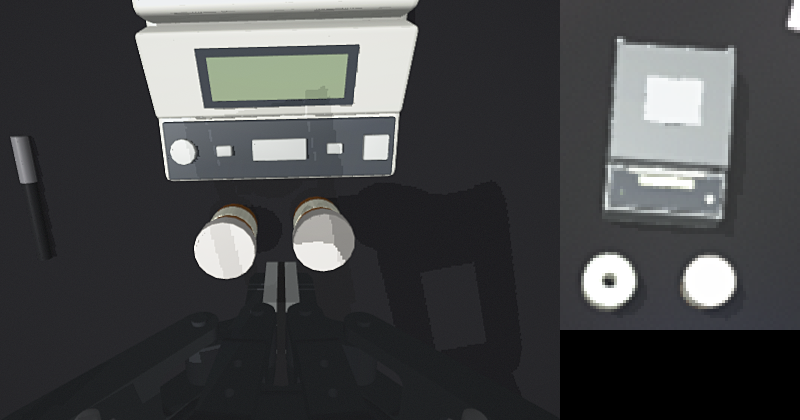

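The keys are up again (row ~150), the jars at (226,245) and (323,238) are where they were, and the printer cover is flat. The robot is clear of everything, so I'm handing in.

```bash
python3 -m crank '0 0 0 0 0; 0 0 0 0 0'; python3 -c "
from plant import manip; print(manip.finish_job())"
```

```text
t: 14.3
ee_pos: [0.4661, 0.1482, 0.2002]
ee_rot: [[0.997, -0.081, -0.0], [-0.081, -0.997, -0.0], [-0.0, 0.0, -1.0]]
wrist_force: [-0.3, -0.3, 0.2]
opening: 0.0
grip_force: 0.0
the job is handed in; nothing more can be done
None
```

I pushed the printer cover shut, then tapped on, zero and print in that order (each about 3.5 mm down, then released), and handed the job in at 14.3 s with the arm clear; the final pictures showed the cover flat, the keys up and nothing in view moved, though the dish was out of view.

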